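# One drawer at a time: putting a pressing disc away in an interlocked dairy chest

### The arm

A 7-joint arm with a two-finger parallel gripper is mounted at the origin on the work surface. World frame = base frame: x ahead of the robot, y to its left, z up, the work surface at z = 0. Lengths are in mm, angles in degrees, forces in N, time in s.
With the tool pointing down it reaches from about 400 to 900 mm from the base axis. Payload 5.5 kg.
Tool frame: the origin (TCP) lies between the finger pads; the fingertips stand 25 mm ahead of it and the grasp point (between the pads) lies 6 mm ahead of it (robot.nose_length is the distance from the TCP to the fingertips, in mm); z points along the fingers, y is the direction in which the jaws open and shut (so a half turn about z gives the same grasp; the last joint's range is limited). The gripper opens to 92 mm and grips with 3 to 60 N. Pads are 19 mm wide; open, the fingers measure 130 mm over their backs; the gripper's body (75 mm by 190 mm) begins 47 mm behind the grasp point.
Start: joints at [84.294, 28.699, -24.465, 88.831, 12.651, 65.22, -12.049], TCP at [230.712, -607.677, 251.729] pointing down, gripper open.
Joint ranges: [-164.97, 164.97], [-17.58, 116.51], [-87.97, 89.64], [11.32, 138.91], [-80.73, 260.73], [10.89, 115.49], [-147.41, 147.41]. Speed limits (degrees/s): [147.25, 147.25, 180, 180, 180, 180, 180].

### API

Orientations are given as a 3x3 rotation matrix whose columns are the frame's x, y, z axes.
In Python, from plant import robot, eyes, job_done gives the robot as it stands.
- The arm moves only by the shell command python3 -m creep 'ROWS' [FORCE]. ROWS is text: rows parted by semicolons, each of 5 numbers parted by spaces: the gripper command: -1 is fully open, 1 is shut, values between are in proportion, then the shift along the tool's x, y, z in m, then the turn about the tool's z in degrees. A call has exactly 5 rows; each row is the pose to reach, as a shift and turn from the pose commanded when the call began, along the tool's axes at that moment; what a row does not reach only later rows make up. A row lasts 1/10 s, in which the tool goes at most 50 mm and 8.59 degrees, less where a joint would pass 70% of its speed; a pose out of reach is approached as far as the arm can. A call with a gripper value outside its range is refused whole. The fingers move at their own pace and stop on an object; FORCE is the grip in N (left out, the last holds). Time passes only in rows, so rows that repeat a pose let the fingers close, or fill a call up. It gives the time, the measured TCP pose, the force and the opening at its end, in the units of the state.
- robot.get_obs(): the state, without advancing time (a new reading comes with each control period).
- eyes.read_camera(name): name is "scene" or "side" or "wrist"; returns a dict with "pixels" (480x640x3 uint8, blue, green, red), "K" (3x3 intrinsics, pixels), "dist" ([k1, k2, p1, p2, k3] as OpenCV has them; the pictures are not rectified), "camera_from_world" (4x4, takes a point from world to camera coordinates). Camera axes: x right, y down, z forward; pixel columns grow to the right and rows downward; lengths in mm; the calibration is good to about 2 mm. A picture is of the moment at which its call begins. There is no depth.
- job_done(): hands the job in, once; it reports no verdict.
The state is a dict: "t": time; "joint_positions": joint angles; "joint_velocities": joint speeds; "effort": joint torques, N m; "tcp_pos": TCP position; "ee_rot": TCP orientation; "ft_force": force on the tool from outside, world axes, zero at the start; "wrist_torque": the same for the moment, N m; "opening": opening from 0.0 (shut) to 1.0 (fully open).
Only numpy, scipy, OpenCV 4.12 (cv2) and the standard library are available. Lean on these libraries where they do the work, as an engineer would, in place of code of your own. Each camera call takes 0.05 s, during which the arm holds its last target.

### The job

Put the washed white pressing disc that is drying on the grey mat away in the shut drawer of the white chest: an interlock in the chest lets only one drawer out at a time, so push the drawer that was left open fully home first, then draw the other one most of the way out. Lay the disc down gently, grip upwards, flat on that drawer's floor beside the disc already stored there, and leave that drawer out for the rest of the wash. Leave the empty mould behind the mat standing where it is.

Things in the scene. Friction and masses are not known exactly. Their poses are not given: they have to be found in the camera images.
- chest_face (a point): middle of the upper front edge of the fixed white two-drawer bench chest, on its top, 125 mm above the bench; x points from face to back, y to the left seen from the robot, z up. The chest is 540 mm wide, 300 mm deep; drawers side by side, centres at y = -135 and 135 mm, fronts 16 mm proud of its face when home. A plunger in its partition lets one drawer out at a time. A loose bowl stands on it
- tool_drawer (a joint): opening in m of the chest's drawer that starts open, left or right one of the two (a cheese trier and a small skimmer lie loose in it): 0 = fully home, 0.155 = fully out; starts 0.09 to 0.15. 1.3 kg, about 2 N of friction plus 6 N per m/s, stays where it is left, hard stops at both ends. While it is out by over about 6 mm the other drawer is locked
- press_drawer (a joint): opening in m of the other drawer, which starts shut and locked: 0 = fully home, 0.155 = fully out. Locked, it gives no more than about 8 mm and must not be forced; once the tool drawer is home it pulls out with the same friction, and stays where it is left
- tool_drawer_handle (a point): middle of the handle bar of the drawer that starts open: a level round black rod 12 mm thick, 130 mm long along y, 100 mm above the bench, its axis 48 mm in front of the drawer's front, joined to it at both ends (42 mm gap behind the bar, free from above). x points into the chest (closing), -x is opening, z up. The front plate is 262 mm wide, from 11 to 115 mm above the bench
- press_drawer_handle (a point): middle of the handle bar of the drawer that starts shut; same sizes and axes as the other; 270 mm beside it when both are home
- press_drawer_floor (a point): middle of the front edge of the inner floor of the drawer that starts shut, inside its front, 20 mm above the bench; moves with the drawer. x into the chest, y left seen from the robot, z up. Free floor: x from 4 to 246, y from -116 to 116 mm; walls 46 mm high, front (x = -16 to 0) 95 mm high above it. Only x from 0 to the opening is out in front of the chest's face and clear from above
- follower: the washed pressing disc that is to be put away (origin: centre of its underside): a white plastic disc 84 mm across, 9 mm thick, perforated, with a flat-sided upright grip on top; 46 mm high in all, about 80 g. Starts flat on the mat, any heading
- follower_grip (a point): middle of that disc's grip, 34 mm above its underside, over the disc's centre. The grip is a block 50 mm long along this frame's x, 16 mm thick along y, from 9 to 46 mm above the underside; z is up out of the disc
- stored_grip (a point): the same point on the identical disc already lying in the drawer that starts shut, in its front part, on the right seen from the robot (about 55 mm behind its front, 60 mm right of its middle); the place to the left of it is free
- mat: grey drying mat on the bench left of the chest, 220 x 160 mm, 10 mm thick, fixed; origin at the centre of its underside
- mould: bystander: white cheese mould, an open cup 108 mm across and 80 mm high, on the bench behind the mat, left of the chest; origin at the centre of its underside
Things that resemble listed ones, but are neither listed nor needed, are in the scene too. Leave any red look-alike of the follower alone.

How it is judged:
By the outcome, as a careful person would: the job done as asked, in the order asked, and still so for the second after the job is handed in, with the robot touching nothing.
It also fails if it takes over 67 s, if anything falls off the work surface, if the arm or the gripper's body presses on something with over 40 N, if the wrist force passes 120 N, or if a joint passes its speed limit or range.

## Working session

There is one attempt and no reset: what is moved stays moved. The work goes in short steps, Python scripts to look and compute and a shell command to move; the robot and the scene stay as the last step left them, time stands still between calls to the robot, and variables do not carry over. Pictures are saved under pics/ and viewed, and the job is handed in when it is done.

```bash
ls; mkdir -p pics; python3 - <<'E'
from plant import robot, eyes
import cv2
o=robot.get_obs()
for k,v in o.items(): print(k,v)
for n in ("scene","side","wrist"):
    c=eyes.read_camera(n); cv2.imwrite(f"pics/{n}0.png",c["pixels"])
    print(n,c["K"],c["dist"],c["camera_from_world"])
E
```

```text
pics
t 0.0
joint_positions [ 84.29096226  28.75411269 -24.45372552  88.89090846  12.65246515
  65.21866393 -12.04911788]
joint_velocities [ 0.04877763  0.03749444 -0.00788723 -0.04800984 -0.0064643  -0.06591307
  0.08892876]
effort [-2.10526600e-04 -5.66577959e+01 -5.81660986e+00 -2.79104483e+01
 -6.87263324e-02  3.07642668e-02  1.70981903e-04]
tcp_pos [ 230.43331851 -607.09800096  250.67965047]
ee_rot [[ 9.34866059e-01  3.55000074e-01 -6.31897123e-04]
 [ 3.55000633e-01 -9.34864306e-01  1.81082530e-03]
 [ 5.21050497e-05 -1.91720299e-03 -9.99998161e-01]]
ft_force [ 0.35847884  0.29980789 -0.16548338]
wrist_torque [-0.02070046 -0.00261687 -0.04933275]
opening 0.9965283381330813
scene [[601.98243822   0.         315.63168583]
 [  0.         601.98243822 236.96800776]
 [  0.           0.           1.        ]] [-0.04929588  0.          0.          0.          0.        ] [[-3.29445283e-02  9.99401659e-01 -1.05347955e-02 -1.18075197e+02]
 [ 7.64005039e-01  1.83863890e-02 -6.44948247e-01 -3.05873967e+02]
 [-6.44368651e-01 -2.92961526e-02 -7.64153634e-01  1.81915050e+03]
 [ 0.00000000e+00  
[... 275 characters left out ...]
1  2.53619412e-02  4.96175541e+02]
 [-2.28207543e-01  4.82724519e-01 -8.45516621e-01  1.56844977e+02]
 [ 3.18020290e-01 -7.83839703e-01 -5.33346431e-01  1.08482184e+03]
 [ 0.00000000e+00  0.00000000e+00  0.00000000e+00  1.00000000e+00]]
wrist [[357.73714912   0.         312.37849165]
 [  0.         357.73714912 238.1129694 ]
 [  0.           0.           1.        ]] [-0.02995679  0.          0.          0.          0.        ] [[ 3.54118332e-01 -9.35196676e-01 -2.71743570e-03 -6.48905080e+02]
 [-8.89502845e-01 -3.37710429e-01  3.07792714e-01 -3.78590802e+01]
 [-2.88764430e-01 -1.06577876e-01 -9.51449557e-01  3.93185355e+02]
 [ 0.00000000e+00  0.00000000e+00  0.00000000e+00  1.00000000e+00]]
```

View pics/scene0.png

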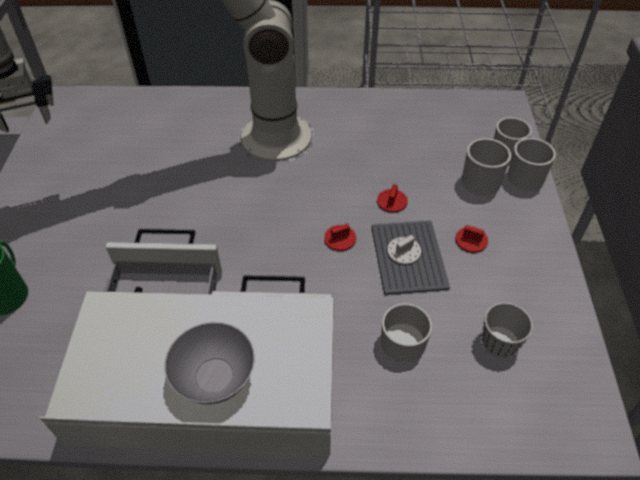

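View pics/side0.png

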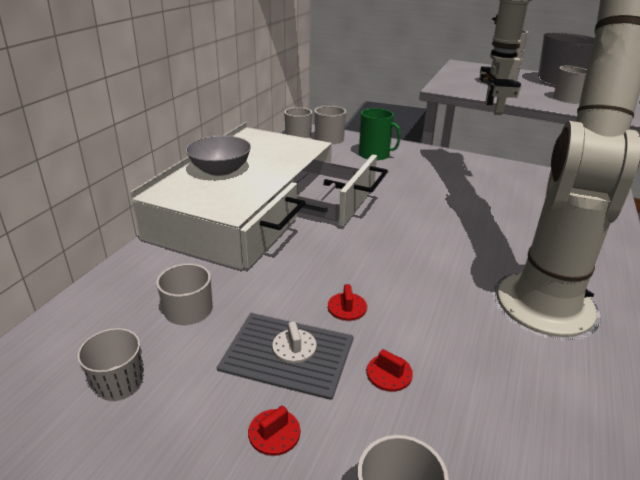

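View pics/wrist0.png

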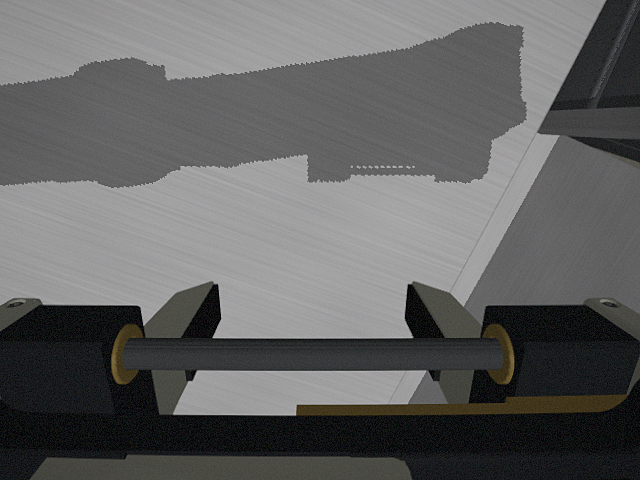

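The scene picture shows the chest with its open drawer on the robot's right (handle at 165,233). The shut drawer's handle is at (273,280). There is one white disc on the mat at (404,248), three red look-alikes at (341,237), (392,200) and (472,239), the mould behind the mat at (406,333), and a perforated cup at (507,330). The white disc is the one meant.

```bash
cat > h.py <<'E'
import numpy as np, cv2
from plant import robot, eyes
def ray(c,uv):
    p=cv2.undistortPoints(np.array(uv,float).reshape(-1,1,2),c["K"],np.array(c["dist"])).reshape(-1,2)
    T=c["camera_from_world"];R=T[:3,:3];o=-R.T@T[:3,3]
    return o,(np.c_[p,np.ones(len(p))]@R)
def plane(c,uv,z):
    o,d=ray(c,uv); return o+d*((z-o[2])/d[:,2])[:,None]
def tri(c1,u1,c2,u2):
    o1,d1=ray(c1,[u1]);o2,d2=ray(c2,[u2]);d1=d1[0]/np.linalg.norm(d1);d2=d2[0]/np.linalg.norm(d2)
    A=np.c_[d1,-d2];s=np.linalg.lstsq(A,o2-o1,rcond=None)[0]
    a=o1+s[0]*d1;b=o2+s[1]*d2;return (a+b)/2,np.linalg.norm(a-b)
def proj(c,P):
    T=c["camera_from_world"];r=cv2.Rodrigues(T[:3,:3])[0]
    return cv2.projectPoints(np.array(P,float).reshape(-1,1,3),r,T[:3,3],c["K"],np.array(c["dist"]))[0].reshape(-1,2)
def crop(c,name,x0,y0,x1,y1,f):
    im=c["pixels"][y0:y1,x0:x1]; cv2.imwrite("pics/"+name,cv2.resize(im,None,fx=f,fy=f,interpolation=cv2.INTER_CUBIC))
E
python3 - <<'E'
from h import *
s=eyes.read_camera("scene");d=eyes.read_camera("side")
crop(s,"s1.png",90,220,345,310,3)
crop(d,"d1.png",210,300,360,400,5)
crop(s,"s2.png",360,210,460,350,4)
E
```

```text
(no output)
```

View pics/s1.png

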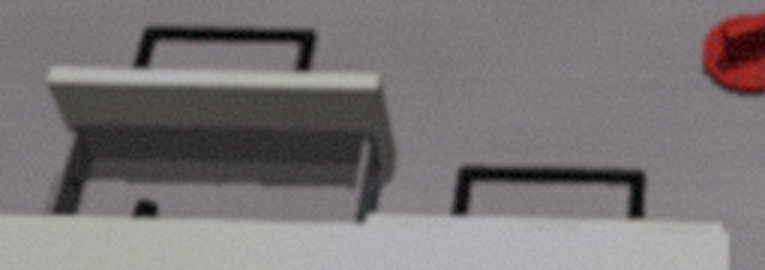

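View pics/d1.png

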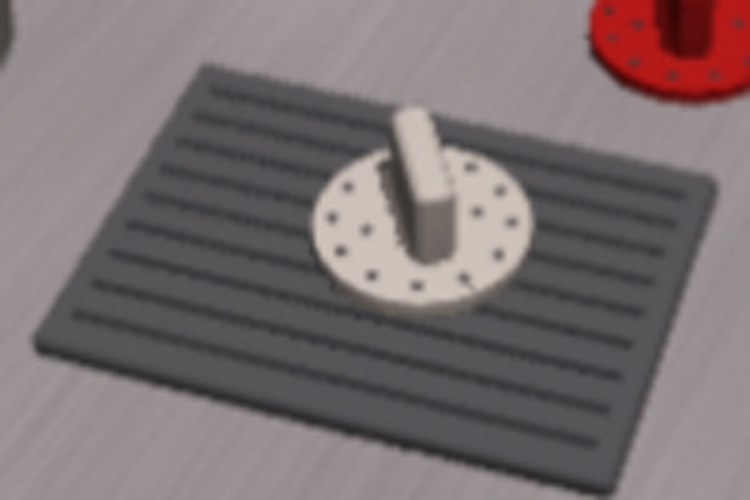

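View pics/s2.png

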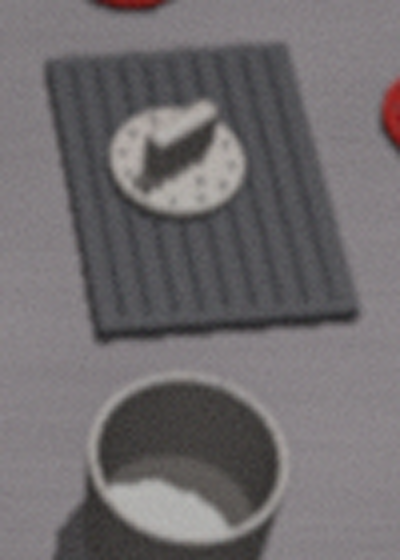

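```bash
python3 - <<'E'
from h import *
np.set_printoptions(suppress=True,precision=1)
s=eyes.read_camera("scene");d=eyes.read_camera("side")
print("tool h",plane(s,[(138,231.5),(194.3,232.3)],100))
print("press h",plane(s,[(243.9,278),(304.3,279.3)],100))
print("chest edge",plane(s,[(88,292.5),(333,294.5),(329.5,430.5)],125))
print("grip top side",plane(d,[(292.6,322.5),(297.4,339)],56))
def m(c,x0,y0,x1,y1,th):
    g=cv2.cvtColor(cv2.GaussianBlur(c["pixels"],(3,3),0),cv2.COLOR_BGR2GRAY); k=np.zeros_like(g);k[y0:y1,x0:x1]=(g[y0:y1,x0:x1]>th)*255
    return g,k
for n,c,b in(("scene",s,(384,230,425,268)),("side",d,(268,318,322,366))):
    g,k=m(c,*b,115)
    cs,_=cv2.findContours(k,cv2.RETR_EXTERNAL,cv2.CHAIN_APPROX_NONE);q=max(cs,key=cv2.contourArea)
    print(n,g[b[1],b[0]],cv2.boundingRect(q),cv2.contourArea(q))
    w=plane(c,q.reshape(-1,2),19); print(w.min(0),w.max(0))
    g2,k2=m(c,*b,int(np.percentile(g[k>0],80)))
    crop({"pixels":g},f"g_{n}.png",*b,12)
print("mat", plane(s,[(372.5,225),(432,221),(449,289),(385,293)],10))
E
```

```text
tool h [[ 474.6 -293.8  100. ]
 [ 473.9 -156.6  100. ]]
press h [[606.1 -22.3 100. ]
 [606.2 113.8 100. ]]
chest edge [[ 672.6 -354.2  125. ]
 [ 663.2  178.6  125. ]
 [ 965.4  176.7  125. ]]
grip top side [[457.  339.9  56. ]
 [430.1 375.6  56. ]]
scene 70 (388, 235, 33, 28) 467.0
[400.7 314.1  19. ] [488.8 395.1  19. ]
side 87 (272, 318, 50, 44) 1194.5
[404.4 267.9  19. ] [510.8 399.   19. ]
mat [[361.2 278.7  10. ]
 [343.5 435.3  10. ]
 [560.8 456.1  10. ]
 [576.1 302.5  10. ]]
```

View pics/g_scene.png

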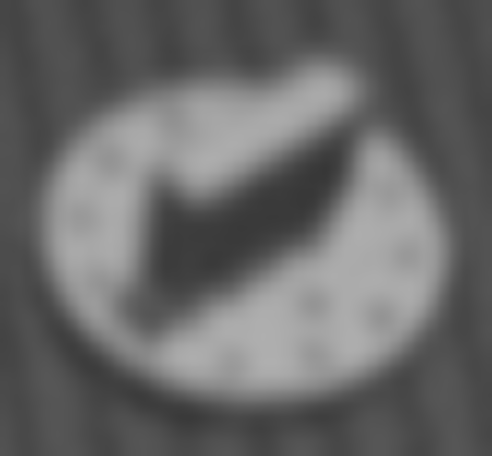

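View pics/g_side.png

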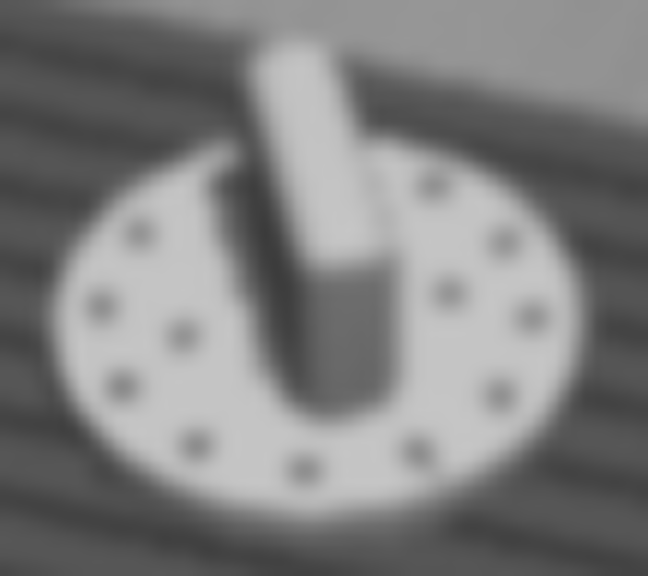

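```bash
python3 - <<'E'
from h import *
np.set_printoptions(suppress=True,precision=1)
s=eyes.read_camera("scene");d=eyes.read_camera("side")
a=plane(s,[(399,244.8),(412.3,236.8)],56);b=plane(d,[(292.2,321.7),(297.2,339.8)],56)
for w in(a,b): v=w[1]-w[0];print(w.mean(0),np.linalg.norm(v),np.degrees(np.arctan2(v[1],v[0])))
print(tri(s,(399,244.8),d,(292.2,322)),tri(s,(412.3,236.8),d,(297.2,339.8)))
print("disc centre side", plane(d,[(294.3,344.7),(272,345),(316.5,344)],19), "scene",plane(s,[(404.3,249.5),(387.5,249),(421.3,250)],19))
o=robot.get_obs();R=o["ee_rot"]
for n,t in(("tool push",(445,-225,112)),):
    print(n,R.T@(np.array(t)-o["tcp_pos"]))
E
```

```text
[451.3 354.7  56. ] 43.22353715024998 127.60358176422295
[444.1 357.9  56. ] 48.945258093147885 126.45390203363623
(array([460.5, 337.1,  52.6]), np.float64(2.751122967734695)) (array([432.5, 372.5,  49.9]), np.float64(1.0517602042706589))
disc centre side [[445.2 357.6  19. ]
 [483.  375.8  19. ]
 [407.8 338.5  19. ]] scene [[448.9 355.2  19. ]
 [448.3 313.2  19. ]
 [449.5 397.6  19. ]]
tool push [ 336.1 -281.6  139.7]
```

```bash
cat >> h.py <<'E'
def go(x,y,z,head=None):
    o=robot.get_obs();R=o["ee_rot"];d=R.T@(np.array([x,y,z])-o["tcp_pos"])/1000
    h=np.degrees(np.arctan2(R[1,0],R[0,0]))
    t=0 if head is None else -((head-h+180)%360-180)
    print("t",round(o["t"],2),"tcp",o["tcp_pos"].round(1),"head",round(h,1),"shift",d.round(4),"turn",round(t,2),"F",o["ft_force"].round(1),"open",round(o["opening"]*92,1),"j7",o["joint_positions"][6].round(1))
E
python3 -c "
from h import *
go(474,-225,180,90)"
```

```text
t 0.45 tcp [ 230.7 -607.6  251.7] head 20.8 shift [ 0.3633 -0.2713  0.0717] turn -69.21 F [-0.2  0.4 -0.1] open 92.1 j7 -12.0
```

```bash
python3 -m creep '0.35 0.035 -0.027 0.007 -8; 0.35 0.075 -0.054 0.014 -16; 0.35 0.115 -0.082 0.021 -24; 0.35 0.15 -0.11 0.028 -32; 0.35 0.19 -0.138 0.036 -40' 20; python3 -c "
from h import *
go(474,-225,180,90)"
```

```text
t: 0.95
tcp_pos: [359.7, -410.1, 215.8]
ee_rot: [[0.484, 0.875, 0.0], [0.875, -0.484, -0.001], [-0.001, 0.001, -1.0]]
ft_force: [0.4, -1.0, -0.4]
opening: 0.612
t 0.95 tcp [ 359.7 -410.1  215.8] head 61.1 shift [0.2173 0.0105 0.0356] turn -28.93 F [ 0.4 -1.  -0.4] open 56.3 j7 3.0
```

```bash
python3 -m creep '0.35 0.045 0.002 0.007 -7; 0.35 0.09 0.004 0.014 -14; 0.35 0.135 0.006 0.021 -21; 0.35 0.18 0.009 0.03 -29; 0.35 0.217 0.0105 0.0355 -29' 20; python3 - <<'E'
from h import *
go(474,-225,106,90)
w=eyes.read_camera("wrist");cv2.imwrite("pics/w1.png",w["pixels"])
s=eyes.read_camera("scene");cv2.imwrite("pics/s3.png",s["pixels"])
print(proj(w,[(474,-225,100),(474,-290,100),(474,-160,100)]))
E
```

```text
t: 1.45
tcp_pos: [475.5, -224.6, 180.0]
ee_rot: [[-0.002, 1.0, 0.001], [1.0, 0.002, 0.0], [0.0, 0.001, -1.0]]
ft_force: [0.0, 0.3, -0.2]
opening: 0.327
t 1.45 tcp [ 475.5 -224.6  180. ] head 90.1 shift [-0.0005 -0.0016  0.074 ] turn 0.09 F [ 0.   0.3 -0.2] open 30.1 j7 2.7
[[308.97481721 261.03908554]
 [309.20116767 347.88302433]
 [308.72074426 157.38920784]]
```

View pics/w1.png

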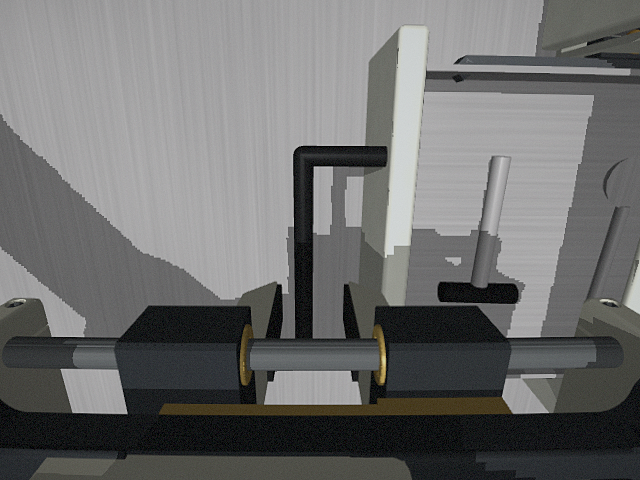

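The wrist view shows the bar between the fingers at column 304, where I predicted 309, so its x is about 471.5. I'll straddle it and close.

```bash
python3 -m creep '0.35 0 -0.004 0.02 0; 0.35 0 -0.004 0.045 0; 0.35 0 -0.004 0.074 0; 0.6 0 -0.004 0.074 0; 1 0 -0.004 0.074 0' 15;python3 -m creep '1 0 0 0 0; 1 0 0.01 0 0; 1 0 0.03 0 0; 1 0 0.05 0 0; 1 0 0.07 0 0' 15; python3 -c "
from h import *
go(600,-225,106,90)"
```

```text
t: 2.05
tcp_pos: [470.2, -227.1, 106.4]
ee_rot: [[0.004, 1.0, -0.001], [1.0, -0.004, 0.001], [0.001, -0.001, -1.0]]
ft_force: [0.4, -0.2, 0.7]
opening: 0.196
t: 2.55
tcp_pos: [540.7, -227.5, 107.3]
ee_rot: [[0.004, 1.0, -0.001], [1.0, -0.004, -0.001], [-0.001, -0.001, -1.0]]
ft_force: [-3.1, 0.2, 1.1]
opening: 0.121
t 2.55 tcp [ 540.7 -227.5  107.3] head 89.8 shift [0.0028 0.0593 0.0013] turn -0.25 F [-3.1  0.2  1.1] open 11.2 j7 -4.2
```

```bash
python3 -m creep '1 0 0.015 0 0; 1 0 0.03 0 0; 1 0 0.04 0 0; 1 0 0.05 0 0; 1 0 0.055 0 0' 15;python3 -m creep '1 0 0.002 0 0; 1 0 0.004 0 0; 1 0 0.006 0 0; 1 0 0.008 0 0; 1 0 0.01 0 0' 15; python3 - <<'E'
from h import *
go(600,-225,106,90)
s=eyes.read_camera("scene");d=eyes.read_camera("side")
crop(s,"s4.png",90,220,345,310,3)
E
```

```text
t: 3.05
tcp_pos: [596.9, -227.7, 107.3]
ee_rot: [[0.004, 1.0, 0.002], [1.0, -0.004, -0.001], [-0.001, 0.002, -1.0]]
ft_force: [-2.4, -1.0, 5.3]
opening: 0.122
t: 3.55
tcp_pos: [602.0, -227.7, 107.1]
ee_rot: [[0.004, 1.0, -0.007], [1.0, -0.004, -0.001], [-0.001, -0.007, -1.0]]
ft_force: [-17.8, 1.7, 19.2]
opening: 0.123
t 3.55 tcp [ 602.  -227.7  107.1] head 89.7 shift [ 0.0027 -0.002   0.0011] turn -0.26 F [-17.8   1.7  19.2] open 11.3 j7 -5.1
```

View pics/s4.png

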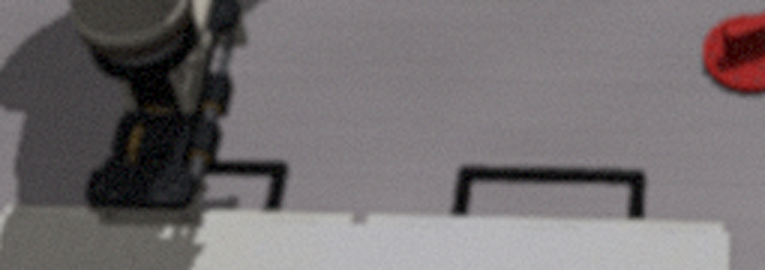

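```bash
python3 -m creep '1 0 -0.004 0 0; 0.7 0 -0.005 0 0; 0.35 0 -0.005 0 0; 0.35 0 -0.005 0 0; 0.35 0 -0.005 -0.03 0' 15; python3 -m creep '0.35 0 0 -0.04 0; 0.35 0.04 0 -0.05 0; 0.35 0.08 0 -0.05 0; 0.35 0.12 0 -0.05 0; 0.35 0.12 0 -0.05 0' 15; python3 - <<'E'
from h import *
go(600,45,106,90)
s=eyes.read_camera("scene");d=eyes.read_camera("side");w=eyes.read_camera("wrist")
crop(s,"s5.png",90,220,345,310,3)
cv2.imwrite("pics/w2.png",w["pixels"])
crop(d,"d5.png",220,150,420,270,4)
E
```

```text
t: 4.15
tcp_pos: [597.3, -226.8, 132.2]
ee_rot: [[0.004, 1.0, -0.008], [1.0, -0.004, 0.003], [0.003, -0.008, -1.0]]
ft_force: [-0.5, 0.1, 0.8]
opening: 0.315
t: 4.65
tcp_pos: [601.1, -98.6, 187.1]
ee_rot: [[-0.007, 1.0, 0.001], [1.0, 0.007, 0.004], [0.004, 0.001, -1.0]]
ft_force: [-0.3, 0.5, -0.5]
opening: 0.328
t 4.65 tcp [601.1 -98.6 187.1] head 90.4 shift [ 0.1433 -0.0003  0.0817] turn 0.38 F [-0.3  0.5 -0.5] open 30.1 j7 -13.3
```

View pics/s5.png

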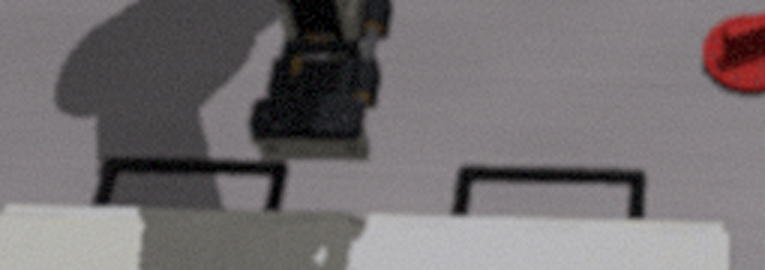

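View pics/w2.png

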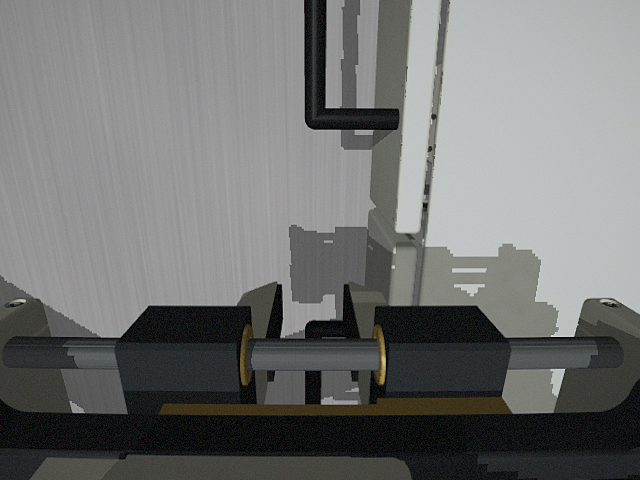

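View pics/d5.png

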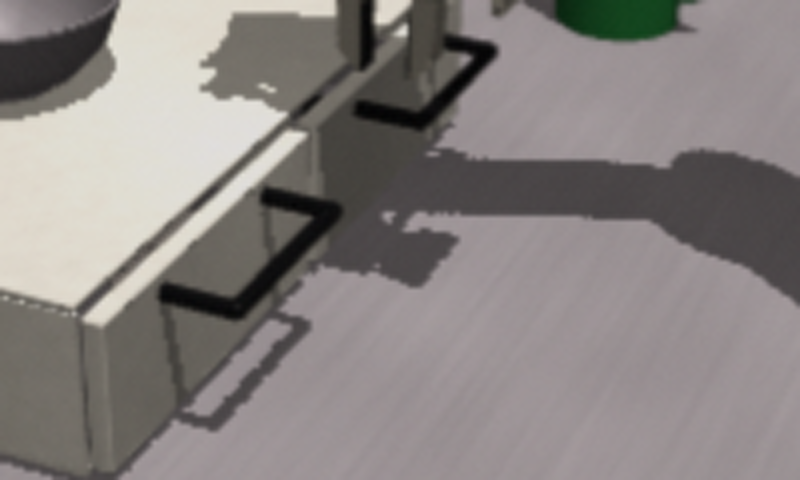

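```bash
python3 - <<'E'
from h import *
w=eyes.read_camera("wrist")
crop(w,"w3.png",300,180,460,300,5)
np.set_printoptions(suppress=True,precision=1)
s=eyes.read_camera("scene")
g=cv2.cvtColor(s["pixels"],cv2.COLOR_BGR2GRAY).astype(float)
# dark bar row centroid per column
for a,b,r0,r1 in((130,182,268,281),(247,302,272,285)):
    pts=[]
    for u in range(a,b):
        col=g[r0:r1,u]; k=np.clip(80-col,0,None)
        if k.sum()>0: pts.append((u,(k*np.arange(r0,r1)).sum()/k.sum()))
    P=plane(s,pts,100); f=np.polyfit(P[:,1],P[:,0],1); print(P[:,1].min(),P[:,1].max(),P[:,0].mean(),"slope deg",np.degrees(f[0]),np.std(P[:,0]-np.polyval(f,P[:,1])))
E
```

```text
-283.4285574131562 -165.7643946568436 602.1890815016662 slope deg -1.3681058464512381 1.6873332653633752
-15.323040344009286 106.55030141667783 604.731511272853 slope deg 0.4852199999211724 0.7982514223110968
```

View pics/w3.png

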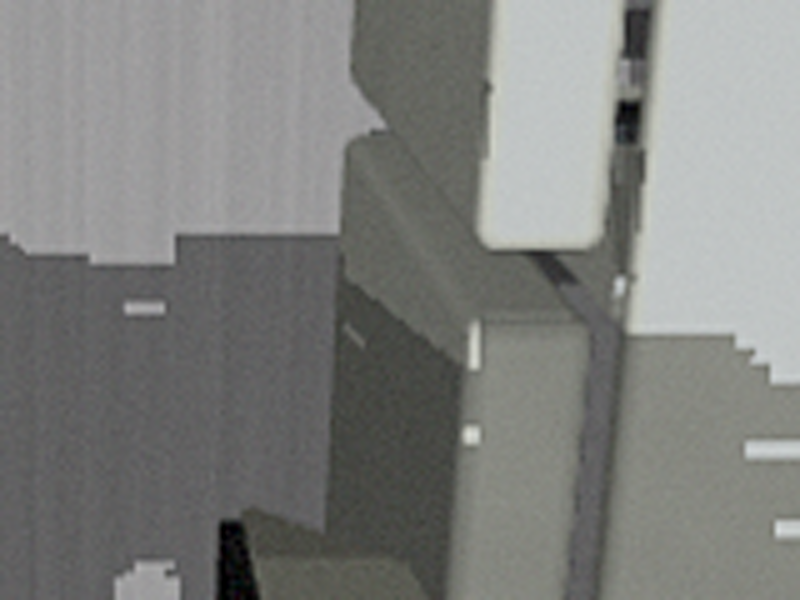

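The gap between drawer front and chest looks the same for both drawers (about 36 crop px). Together with the hard-stop force, that says the tool drawer is home, and the remaining offset is about 0.5° of chest yaw. Next is the press handle.

```bash
python3 - <<'E'
from h import *
np.set_printoptions(suppress=True,precision=1)
w=eyes.read_camera("wrist")
print(plane(w,[(315.5,20),(316,60),(316,118)],100), plane(w,[(315,390)],100))
go(604,45,170,89.5)
E
```

```text
[[604.   28.1 100. ]
 [604.2   8.1 100. ]
 [604.  -22.8 100. ]] [[ 602.6 -216.   100. ]]
t 4.95 tcp [ 600.8 -109.3  185.8] head 89.6 shift [0.2 0.  0. ] turn 0.14 F [-1.   0.3 -0. ] open 30.0 j7 -13.2
```

```bash
python3 -m creep '0.35 0.04 0.001 0.004 0; 0.35 0.08 0.002 0.008 0; 0.35 0.12 0.002 0.012 0; 0.35 0.154 0.002 0.016 0; 0.35 0.154 0.002 0.016 0'; python3 - <<'E'
from h import *
go(604,45,106,89.5)
w=eyes.read_camera("wrist");cv2.imwrite("pics/w4.png",w["pixels"])
go(604,45,106,89.5)
E
```

```text
t: 5.45
tcp_pos: [602.7, 52.8, 170.2]
ee_rot: [[-0.003, 1.0, -0.0], [1.0, 0.003, 0.004], [0.004, -0.0, -1.0]]
ft_force: [0.5, 0.2, -0.4]
opening: 0.323
t 5.45 tcp [602.7  52.8 170.2] head 90.2 shift [-0.008   0.0013  0.0642] turn 0.67 F [ 0.5  0.2 -0.4] open 29.7 j7 -29.0
t 5.5 tcp [603.2  49.1 170.1] head 90.0 shift [-0.0042  0.0008  0.0641] turn 0.5 F [ 0.6 -1.7 -0. ] open 29.7 j7 -28.9
```

View pics/w4.png

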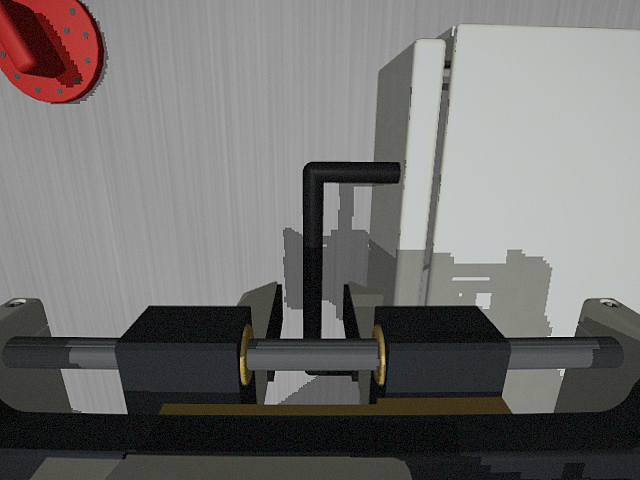

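```bash
python3 -m creep '0.35 0 0.001 0.02 0; 0.35 0 0.001 0.045 0; 0.35 0 0.001 0.064 0; 0.6 0 0.001 0.064 0; 1 0 0.001 0.064 0' 15;python3 -m creep '1 0 0 0 0; 1 0 -0.003 0 0; 1 0 -0.007 0 0; 1 0 -0.012 0 0; 1 0 -0.02 0 0' 15; python3 -c "
from h import *
go(466,45,106,89.5)"
```

```text
t: 6.0
tcp_pos: [604.7, 44.8, 106.2]
ee_rot: [[0.006, 1.0, -0.001], [1.0, -0.006, -0.0], [-0.0, -0.001, -1.0]]
ft_force: [-0.0, 0.9, 0.1]
opening: 0.199
t: 6.5
tcp_pos: [585.0, 45.2, 106.5]
ee_rot: [[0.005, 1.0, 0.002], [1.0, -0.005, -0.001], [-0.001, 0.002, -1.0]]
ft_force: [1.7, -4.6, -6.2]
opening: 0.122
t 6.5 tcp [585.   45.2 106.5] head 89.7 shift [-0.0008 -0.119   0.0004] turn 0.21 F [ 1.7 -4.6 -6.2] open 11.2 j7 -32.4
```

```bash
python3 -m creep '1 0 -0.015 0 0; 1 0 -0.035 0 0; 1 0 -0.055 0 0; 1 0 -0.075 0 0; 1 0 -0.09 0 0' 15;python3 -m creep '1 0 -0.01 0 0; 1 0 -0.02 0 0; 1 0 -0.027 0 0; 1 0 -0.029 0 0; 1 0 -0.029 0 0' 15; python3 -c "
from h import *
go(466,45,106,89.5)"
```

```text
t: 7.0
tcp_pos: [493.3, 45.5, 106.5]
ee_rot: [[0.004, 1.0, 0.0], [1.0, -0.004, -0.002], [-0.002, 0.0, -1.0]]
ft_force: [2.8, -4.8, -8.2]
opening: 0.125
t: 7.5
tcp_pos: [464.2, 45.6, 106.5]
ee_rot: [[0.004, 1.0, -0.001], [1.0, -0.004, -0.003], [-0.003, -0.001, -1.0]]
ft_force: [-1.2, -5.2, -3.3]
opening: 0.12
t 7.5 tcp [464.2  45.6 106.5] head 89.8 shift [-0.0006  0.0018  0.0005] turn 0.25 F [-1.2 -5.2 -3.3] open 11.1 j7 -34.8
```

```bash
python3 -m creep '0.7 0 0 0 0; 0.35 0 0 0 0; 0.35 0 0 0 0; 0.35 0 0 -0.03 0; 0.35 0 0 -0.075 0' 15; python3 -m creep '-0.3 0.03 0 -0.1 -4; -0.3 0.075 0 -0.11 -12; -0.3 0.12 0 -0.12 -20; -0.3 0.165 0 -0.12 -28; -0.3 0.18 0 -0.12 -37' 15; python3 - <<'E'
from h import *
go(447,356,150,127)
s=eyes.read_camera("scene");d=eyes.read_camera("side");w=eyes.read_camera("wrist")
cv2.imwrite("pics/w5.png",w["pixels"]);cv2.imwrite("pics/s6.png",s["pixels"]);cv2.imwrite("pics/d6.png",d["pixels"])
go(447,356,150,127)
E
```

```text
t: 8.0
tcp_pos: [463.8, 47.8, 180.6]
ee_rot: [[0.002, 1.0, -0.004], [1.0, -0.002, 0.002], [0.002, -0.004, -1.0]]
ft_force: [1.2, -1.3, 1.0]
opening: 0.319
t: 8.5
tcp_pos: [466.3, 231.0, 303.8]
ee_rot: [[-0.599, 0.801, 0.004], [0.801, 0.599, 0.002], [-0.001, 0.005, -1.0]]
ft_force: [-0.4, -0.4, -0.2]
opening: 0.643
t 8.5 tcp [466.3 231.  303.8] head 126.8 shift [0.1118 0.0587 0.154 ] turn -0.21 F [-0.4 -0.4 -0.2] open 59.2 j7 -10.6
t 8.65 tcp [465.1 231.  302.1] head 126.8 shift [0.1107 0.0599 0.1525] turn -0.25 F [-0.1 -1.4 -0.2] open 60.1 j7 -10.6
```

View pics/w5.png

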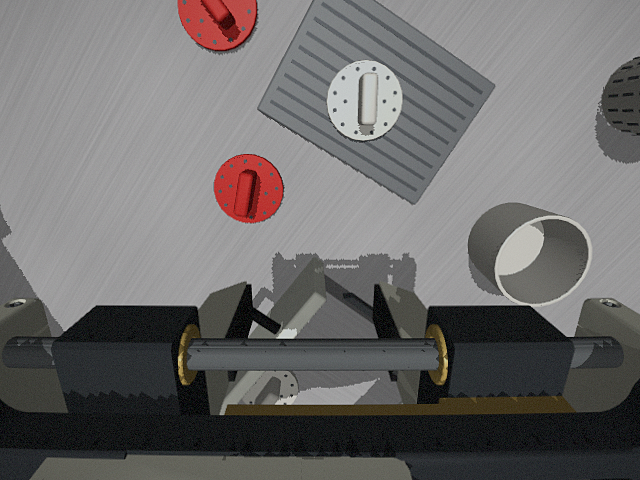

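View pics/s6.png

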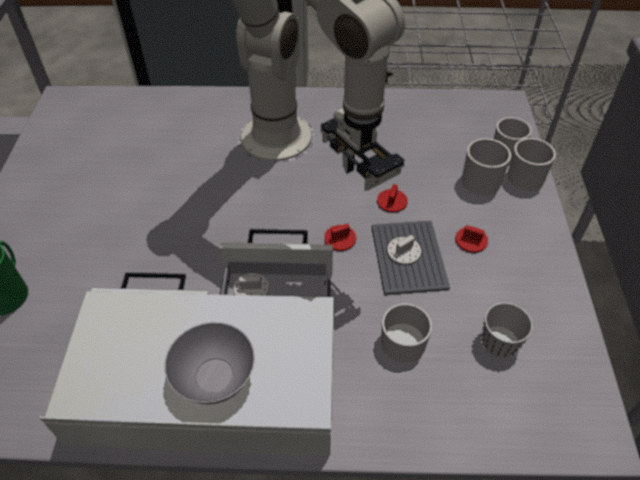

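View pics/d6.png

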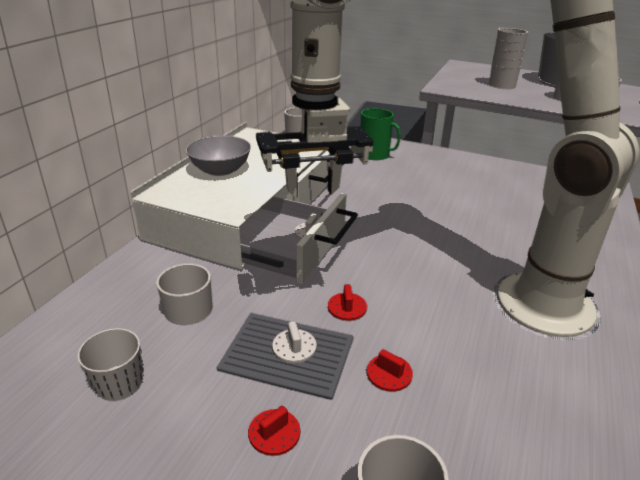

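```bash
python3 - <<'E'
from h import *
np.set_printoptions(suppress=True,precision=2)
w=eyes.read_camera("wrist")
crop(w,"w6.png",315,50,415,150,6)
a=plane(w,[(369.2,73),(367.5,123.5)],56);v=a[0]-a[1]
print(a,np.linalg.norm(v),np.degrees(np.arctan2(v[1],v[0])))
g=w["pixels"].min(2);k=np.zeros_like(g);k[50:150,315:415]=(g[50:150,315:415]>165)*255
k=cv2.morphologyEx(k,cv2.MORPH_OPEN,np.ones((3,3)))
cs,_=cv2.findContours(k,0,1);q=max(cs,key=cv2.contourArea);print(cv2.boundingRect(q))
P=plane(w,q.reshape(-1,2).astype(float),19);c,r=cv2.minEnclosingCircle(P[:,:2].astype(np.float32));print("disc",c,r)
E
```

```text
[[432.43 369.78  56.  ]
 [461.03 332.06  56.  ]] 47.33679704292557 127.16952996689045
(329, 56, 75, 81)
disc (447.04248046875, 355.9441223144531) 41.390655517578125
```

View pics/w6.png

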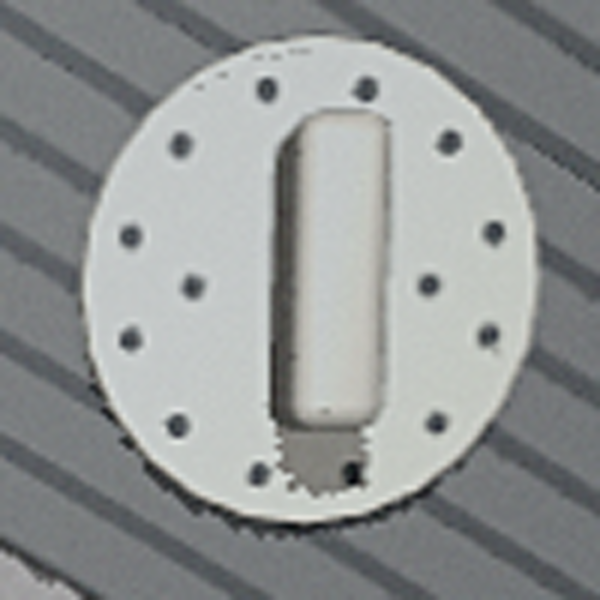

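The crop confirms the white disc, grip upright, with a fitted radius of 41.4 mm against the 42 given. I'll grasp at (447,356).

```bash
python3 -c "
from h import *
go(447,356,52,127.4)"; python3 -m creep '-0.3 0.03 0.015 0.04 0; -0.3 0.06 0.03 0.08 0; -0.3 0.09 0.048 0.12 0; -0.3 0.11 0.06 0.15 -0.5; -0.3 0.11 0.06 0.17 -0.5'; python3 -c "
from h import *
go(447,356,52,127.4)"
```

```text
t 8.7 tcp [465.6 228.5 301.4] head 126.5 shift [0.1134 0.0608 0.2495] turn -0.9 F [ 0.7 -0.4 -0.9] open 60.1 j7 -10.6
t: 9.2
tcp_pos: [446.9, 353.1, 128.4]
ee_rot: [[-0.602, 0.799, -0.003], [0.799, 0.602, 0.001], [0.002, -0.002, -1.0]]
ft_force: [1.0, -0.1, 0.0]
opening: 0.651
t 9.2 tcp [446.9 353.1 128.4] head 127.0 shift [0.0021 0.002  0.0764] turn -0.4 F [ 1.  -0.1  0. ] open 59.9 j7 -33.3
```

```bash
python3 -m creep '-0.3 0.002 0.002 0.03 0; -0.3 0.002 0.002 0.055 0; -0.3 0.002 0.002 0.074 0; -0.3 0.002 0.002 0.077 0; 0.3 0.002 0.002 0.077 0' 20;python3 -m creep '1 0 0 0 0; 1 0 0 0 0; 1 0 0 0 0; 1 0 0 0 0; 1 0 0 0 0' 20; python3 -c "
from h import *
go(447,356,52,127.4)"
```

```text
t: 9.7
tcp_pos: [449.8, 353.2, 54.1]
ee_rot: [[-0.599, 0.801, -0.001], [0.801, 0.599, -0.001], [-0.0, -0.001, -1.0]]
ft_force: [0.4, -0.3, 0.4]
opening: 0.604
t: 10.2
tcp_pos: [449.7, 354.0, 54.6]
ee_rot: [[-0.6, 0.8, 0.0], [0.8, 0.6, -0.0], [-0.0, 0.0, -1.0]]
ft_force: [-1.4, -0.6, 0.3]
opening: 0.178
t 10.2 tcp [449.7 354.   54.6] head 126.9 shift [ 0.0032 -0.0009  0.0026] turn -0.52 F [-1.4 -0.6  0.3] open 16.3 j7 -37.7
```

```bash
python3 -m creep '1 0 0 -0.01 0; 1 0 0 -0.035 0; 1 0 0 -0.07 0; 1 0 0 -0.11 0; 1 0 0 -0.15 0' 20;python3 -c "
from h import *
go(585,107,204,180)
go(585,107,204,179.5)"; 
```

```text
t: 10.7
tcp_pos: [449.0, 354.0, 206.0]
ee_rot: [[-0.601, 0.799, -0.001], [0.799, 0.601, -0.0], [0.0, -0.001, -1.0]]
ft_force: [0.3, 0.5, -0.2]
opening: 0.173
t 10.7 tcp [449. 354. 206.] head 126.9 shift [-0.2791 -0.0396  0.002 ] turn -53.08 F [ 0.3  0.5 -0.2] open 15.9 j7 -29.3
t 10.7 tcp [449. 354. 206.] head 126.9 shift [-0.2791 -0.0396  0.002 ] turn -52.58 F [ 0.3  0.5 -0.2] open 15.9 j7 -29.3
```

```bash
python3 -m creep '1 -0.015 -0.002 0 -4; 1 -0.04 -0.006 0 -10; 1 -0.075 -0.01 0 -17; 1 -0.11 -0.015 0 -24; 1 -0.145 -0.02 0 -31' 20;python3 -c "
from h import *
go(585,107,204,179.5)"; 
```

```text
t: 11.2
tcp_pos: [521.0, 224.9, 205.0]
ee_rot: [[-0.929, 0.371, 0.001], [0.371, 0.929, -0.0], [-0.001, 0.0, -1.0]]
ft_force: [0.8, 0.8, 0.3]
opening: 0.171
t 11.2 tcp [521.  224.9 205. ] head 158.2 shift [-0.1032 -0.0858  0.0011] turn -21.29 F [0.8 0.8 0.3] open 15.7 j7 12.6
```

```bash
python3 -m creep '1 -0.03 -0.024 0 -6; 1 -0.06 -0.048 0 -12; 1 -0.085 -0.07 0 -18; 1 -0.103 -0.086 0 -21.3; 1 -0.103 -0.086 0 -21.3' 20;python3 - <<'E'
from h import *
go(585,107,204,179.5)
s=eyes.read_camera("scene");d=eyes.read_camera("side");w=eyes.read_camera("wrist")
cv2.imwrite("pics/w7.png",w["pixels"]);crop(s,"s7.png",210,220,350,310,5);crop(d,"d7.png",220,160,380,280,5)
go(585,107,204,179.5)
E
```

```text
t: 11.7
tcp_pos: [585.6, 102.5, 203.8]
ee_rot: [[-1.0, 0.021, -0.0], [0.021, 1.0, -0.002], [0.0, -0.002, -1.0]]
ft_force: [0.4, -0.0, -0.9]
opening: 0.168
t 11.7 tcp [585.6 102.5 203.8] head 178.8 shift [ 0.0007  0.0045 -0.0002] turn -0.69 F [ 0.4 -0.  -0.9] open 15.5 j7 43.9
t 11.85 tcp [583.  108.5 204.6] head 179.2 shift [-0.002  -0.0015  0.0006] turn -0.32 F [-0.8  0.1 -0.8] open 16.1 j7 43.8
```

View pics/w7.png

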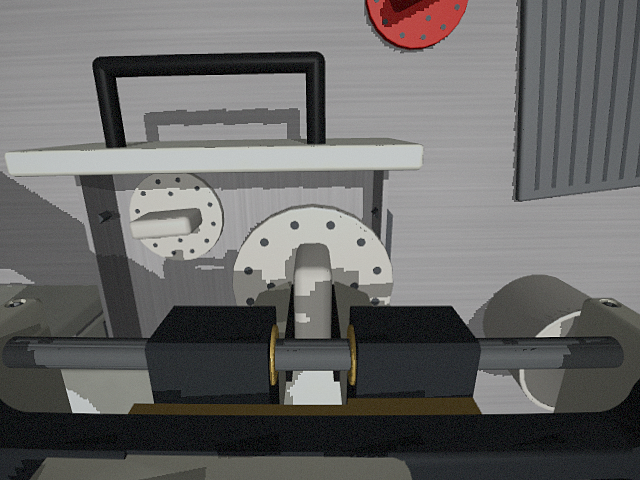

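View pics/s7.png

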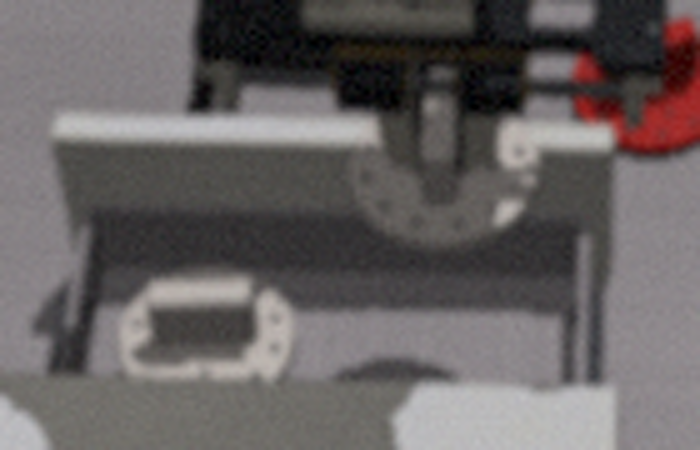

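View pics/d7.png

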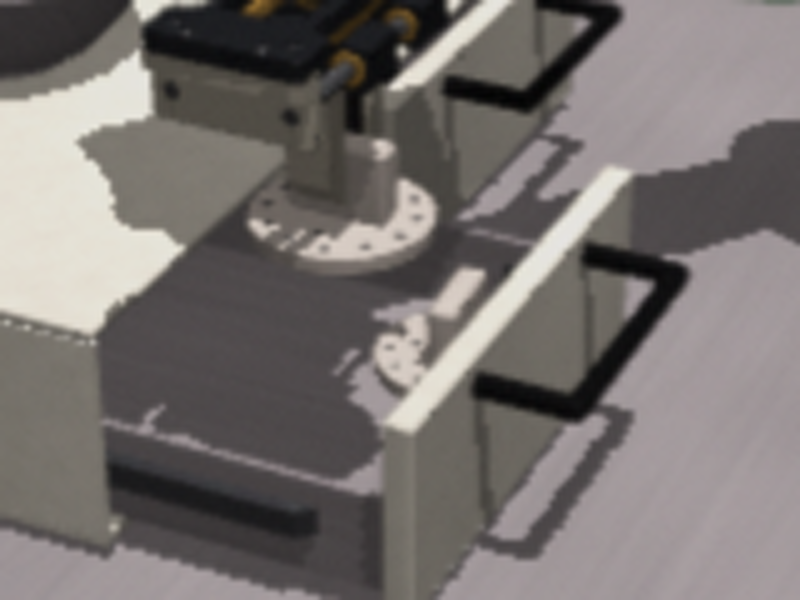

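```bash
python3 - <<'E'
from h import *
np.set_printoptions(suppress=True,precision=1)
w=eyes.read_camera("wrist");s=eyes.read_camera("scene")
print("front plate inner ends",plane(w,[(8,175),(422,164)],115),"outer",plane(w,[(8,153),(421,146)],115))
print("handle",plane(w,[(98,66),(320,60)],100))
print("stored disc",plane(w,[(176,216),(130,216),(223,216),(176,173),(176,260)],29))
print("left wall inner top",plane(w,[(364,172),(364,200)],66),"outer",plane(w,[(384,172)],66))
print("stored scene",plane(s,[(210+206/5,220+333/5)],29))
print("stored grip top wrist",plane(w,[(131,231),(196,218)],66))
go(585,107,204,179.5)
E
```

```text
front plate inner ends [[527.  -83.1 115. ]
 [525.  177.1 115. ]] outer [[513.4 -79.4 115. ]
 [514.2 175.7 115. ]]
handle [[463.7 -21.1 100. ]
 [463.5 115.1 100. ]]
stored disc [[577.1 -12.9  29. ]
 [576.4 -54.5  29. ]
 [577.8  29.2  29. ]
 [539.   -7.9  29. ]
 [619.1 -18.5  29. ]]
left wall inner top [[536.  148.4  66. ]
 [557.5 149.   66. ]] outer [[536.2 163.6  66. ]]
stored scene [[579.  -15.1  29. ]]
stored grip top wrist [[579.5 -36.1  66. ]
 [569.7  17.4  66. ]]
t 11.95 tcp [582.9 109.3 204.7] head 179.3 shift [-0. -0.  0.] turn -0.2 F [0.3 0.3 0.2] open 15.9 j7 43.8
```

```bash
python3 -m creep '1 -0.001 -0.003 0.02 0; 1 -0.001 -0.003 0.05 0; 1 -0.001 -0.003 0.08 0; 1 -0.001 -0.003 0.105 0; 1 -0.001 -0.003 0.12 0' 20;python3 -m creep '1 0 0 0.005 0; 1 0 0 0.01 0; 1 0 0 0.013 0; 1 0 0 0.015 0; 1 0 0 0.016 0' 20;python3 - <<'E'
from h import *
go(584,106,65,179.5)
s=eyes.read_camera("scene");w=eyes.read_camera("wrist");d=eyes.read_camera("side")
cv2.imwrite("pics/w8.png",w["pixels"]);crop(s,"s8.png",210,220,350,310,5);crop(d,"d8.png",220,160,380,280,5)
go(584,106,65,179.5)
E
```

```text
t: 12.45
tcp_pos: [582.7, 104.7, 81.2]
ee_rot: [[-1.0, 0.013, -0.003], [0.013, 1.0, -0.001], [0.003, -0.001, -1.0]]
ft_force: [-1.0, -0.4, -0.9]
opening: 0.171
t: 12.95
tcp_pos: [585.1, 104.6, 68.8]
ee_rot: [[-1.0, 0.014, 0.001], [0.014, 1.0, 0.0], [-0.001, 0.0, -1.0]]
ft_force: [0.6, 0.5, -0.9]
opening: 0.175
t 12.95 tcp [585.1 104.6  68.8] head 179.2 shift [0.0011 0.0014 0.0038] turn -0.33 F [ 0.6  0.5 -0.9] open 16.1 j7 37.8
t 13.1 tcp [584.9 104.5  68.7] head 179.2 shift [0.0009 0.0015 0.0037] turn -0.33 F [ 0.6  0.1 -0.9] open 15.9 j7 37.8
```

View pics/w8.png

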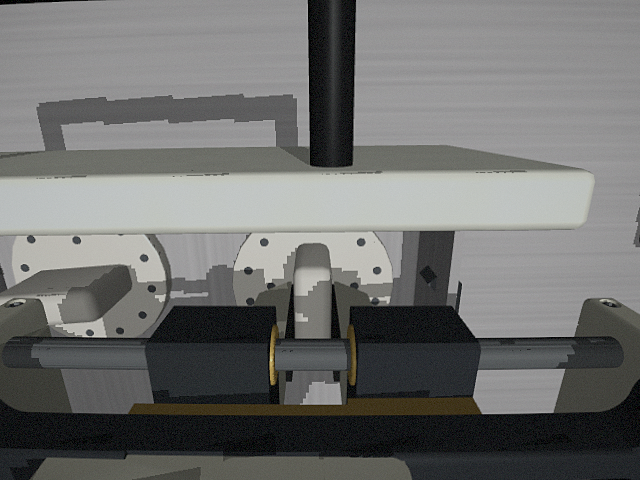

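View pics/d8.png

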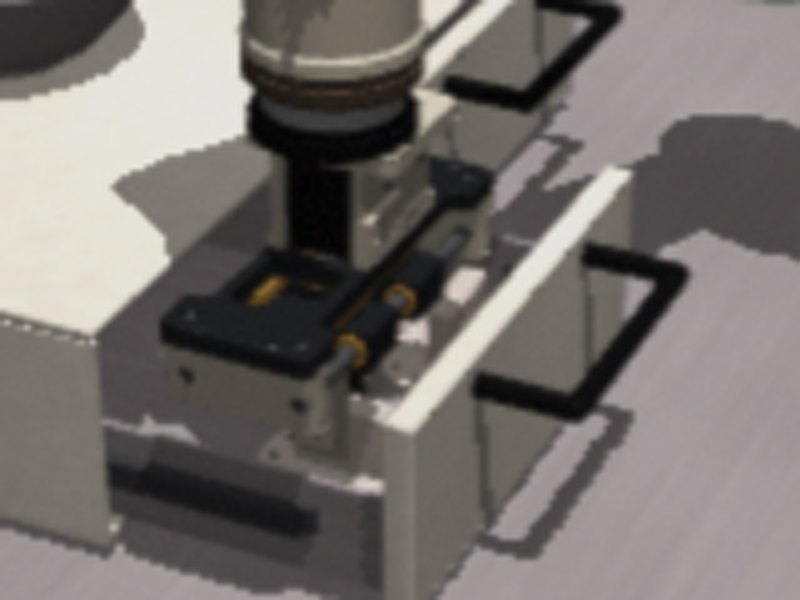

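Clear on every side, with about 4 mm still to go. I'll lower slowly.

```bash
python3 -m creep '1 0 0 0.0005 0; 1 0 0 0.001 0; 1 0 0 0.0015 0; 1 0 0 0.002 0; 1 0 0 0.0025 0' 20;python3 -m creep '1 0 0 0.0005 0; 1 0 0 0.001 0; 1 0 0 0.001 0; 1 0 0 0.0015 0; 1 0 0 0.0015 0' 20
```

```text
t: 13.6
tcp_pos: [584.6, 104.6, 65.7]
ee_rot: [[-1.0, 0.014, 0.0], [0.014, 1.0, -0.0], [-0.0, -0.0, -1.0]]
ft_force: [-1.0, -0.1, -0.3]
opening: 0.173
t: 14.1
tcp_pos: [584.6, 104.6, 64.5]
ee_rot: [[-1.0, 0.014, 0.0], [0.014, 1.0, -0.0], [-0.0, -0.0, -1.0]]
ft_force: [-1.3, -1.1, 3.4]
opening: 0.176
```

Contact shows at z = 64.5, with 3.4 N, where I expected 64.6. Releasing.

```bash
python3 -m creep '0.6 0 0 0 0; 0.5 0 0 0 0; 0.4 0 0 0 0; 0.3 0 0 0 0; 0.25 0 0 0 0' 20;python3 -m creep '0.2 0 0 -0.005 0; 0.2 0 0 -0.02 0; 0.2 0 0 -0.05 0; 0.2 0 0 -0.09 0; 0.2 0 0 -0.13 0'; python3 -m creep '0.2 0.03 0 -0.03 0; 0.2 0.07 0.02 -0.07 0; 0.2 0.11 0.06 -0.11 0; 0.2 0.14 0.1 -0.13 0; 0.2 0.14 0.1 -0.13 0'; python3 - <<'E'
from h import *
go(584,106,65,179.5)
s=eyes.read_camera("scene");w=eyes.read_camera("wrist");d=eyes.read_camera("side")
cv2.imwrite("pics/w9.png",w["pixels"]);cv2.imwrite("pics/s9.png",s["pixels"]);cv2.imwrite("pics/d9.png",d["pixels"])
E
```

```text
t: 14.6
tcp_pos: [584.6, 104.6, 64.2]
ee_rot: [[-1.0, 0.014, 0.0], [0.014, 1.0, 0.0], [-0.0, 0.0, -1.0]]
ft_force: [-0.1, 0.1, 0.1]
opening: 0.368
t: 15.1
tcp_pos: [584.2, 104.9, 196.6]
ee_rot: [[-1.0, 0.014, -0.0], [0.014, 1.0, 0.0], [0.0, 0.0, -1.0]]
ft_force: [0.8, 0.1, 0.1]
opening: 0.397
t: 15.6
tcp_pos: [443.6, 209.8, 327.1]
ee_rot: [[-1.0, 0.01, 0.003], [0.01, 1.0, -0.0], [-0.003, -0.0, -1.0]]
ft_force: [1.0, 0.3, 0.7]
opening: 0.401
t 15.6 tcp [443.6 209.8 327.1] head 179.4 shift [-0.1407 -0.1023  0.2625] turn -0.1 F [1.  0.3 0.7] open 36.9 j7 37.2
```

View pics/w9.png

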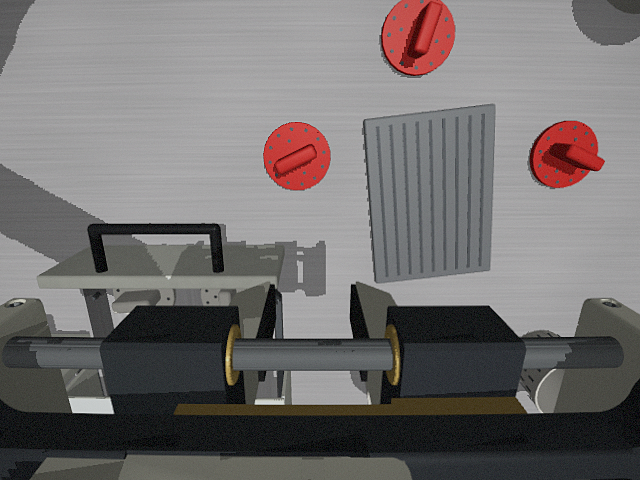

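View pics/s9.png

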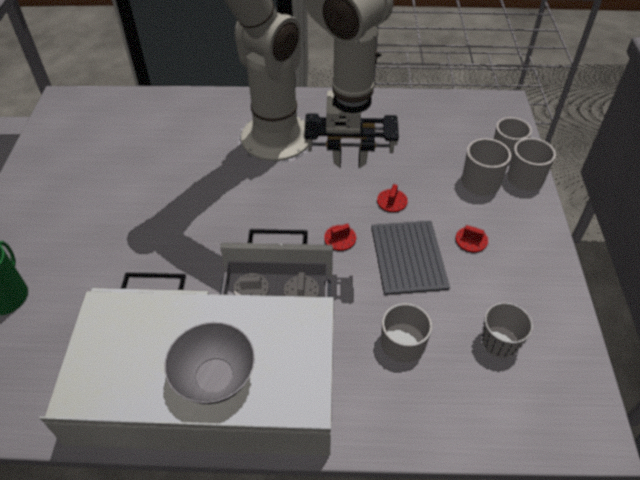

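View pics/d9.png

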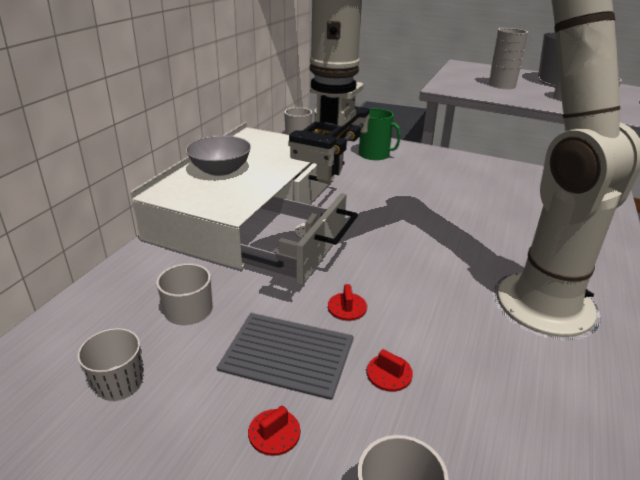

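```bash
python3 - <<'E'
from h import *
np.set_printoptions(suppress=True,precision=1)
s=eyes.read_camera("scene")
crop(s,"s10.png",100,220,350,310,3)
print("handles x: tool, press",plane(s,[(155,275),(278,232.5)],100))
g=robot.get_obs();print(g["t"],np.abs(g["joint_velocities"]).max())
E
```

```text
handles x: tool, press [[ 603.1 -225.6  100. ]
 [ 469.7   44.7  100. ]]
15.8 2.6330231681129663
```

View pics/s10.png

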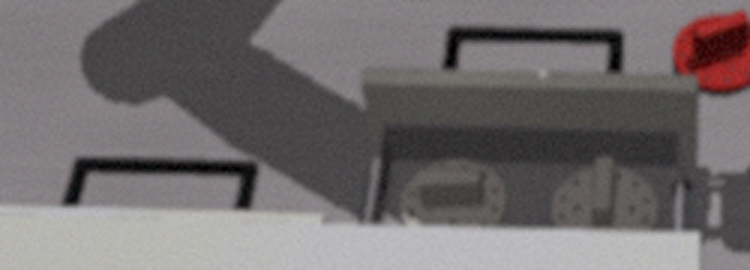

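```bash
python3 -m creep '0.2 0 0 0 0; 0.2 0 0 0 0; 0.2 0 0 0 0; 0.2 0 0 0 0; 0.2 0 0 0 0'; python3 -c "
from plant import job_done
print(job_done())"
```

```text
t: 16.3
tcp_pos: [446.1, 206.3, 324.0]
ee_rot: [[-1.0, 0.015, -0.001], [0.015, 1.0, 0.0], [0.001, 0.0, -1.0]]
ft_force: [-0.1, -0.5, 0.6]
opening: 0.397
the job is handed in; nothing more can be done
None
```

I put the white disc away in the press drawer and handed the job in at about 16 s of the 67 s allowed.

**What I did:** I pushed the open right-hand drawer home until it met its stop at about 18 N. Then I drew the left drawer out about 138–140 mm. I lifted the white disc off the mat by its grip and lowered it, grip up, onto the free floor to the left of the stored disc. It touched down with about 3.4 N at the height I had worked out, and I then backed the arm off.

**Last checks:**
- **Discs:** the pictures show both lying flat side by side in the open drawer.
- **Tool drawer:** it looks home, and the gap behind its front matches the other drawer's gap as it stood when shut.
- **Other things:** the mould, bowl and red look-alikes are where they were.

**Small disagreements:**
- **Handle offset:** the scene camera put the two handles about 2.5 mm apart along x when both drawers were shut. I took this as about 0.5° of chest yaw, because the wrist view showed equal gaps.
- **Opening:** the scene camera reads the press drawer a few mm less open than the arm's position does.

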